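# Turn the mixing row round into the clean rack

### The job

The colleague across the table will mix the drinks next, so the row has to be turned round: move the four bar things (pink jar, green shaker, brown pot, steel jigger) from the brown wooden rack to the blue rack in reverse order, so that the one now furthest left ends furthest right and so on, one in each pocket. Keep them upright all the while and leave each standing flat inside its pocket, let go of.

Things in the scene. Friction and masses are not known exactly. Their poses are not given: they have to be found in the camera images.
- hibiscus_jar_center (a point): narrow round jar with pink contents and a white lid, 52 mm diameter, 86 mm high. Loose, stands in a pocket of the brown rack at the start. Point: on its axis, half-way up; z up.
- shaker_center (a point): round glass shaker, pale green contents, pierced domed metal cap, 44 mm diameter (cap 40 mm), 72 mm high. Loose, stands in a pocket of the brown rack at the start. Point: on its axis, half-way up; z up.
- pot_center (a point): squat round glass pot with brown contents and a flat steel screw lid, 58 mm diameter, 61 mm high. Loose, stands in a pocket of the brown rack at the start. Point: on its axis, half-way up; z up.
- jigger_center (a point): empty hourglass-shaped steel jigger (two cones), 46 mm diameter at both rims, 77 mm high; best gripped just below its upper rim. Loose, stands in a pocket of the brown rack at the start. Point: on its axis, half-way up; z up.
- old_rack: The brown wooden rack that is full at the start: fixed rack, 348 mm long along its own y (x 92 mm deep), with four square pockets in a row. Origin: centre of its underside, on the table. The pocket centres lie on its y axis at y = +126, +42, -42 and -126 mm (x = 0); pockets are 80 mm square inside, their floor 14 mm above the origin, their lips and dividers only 4 mm higher (top 18 mm). Its y axis points to the robot's left, turned by at most 0.12 rad.
- new_rack: The blue rack with white lips, empty at the start: fixed rack, 348 mm long along its own y (x 92 mm deep), with four square pockets in a row. Origin: centre of its underside, on the table. The pocket centres lie on its y axis at y = +126, +42, -42 and -126 mm (x = 0); pockets are 80 mm square inside, their floor 14 mm above the origin, their lips and dividers only 4 mm higher (top 18 mm). Its y axis points to the robot's left, turned by at most 0.12 rad.
- hibiscus_jar_tag: Small pink place tag, 34 x 14 x 15 mm, fixed on the table against the robot-side edge of the brown rack, in front of the pocket where the hibiscus jar stood at the start; stays there. Origin: centre of its underside, 53 mm in front (rack -x) of that pocket's centre.
- shaker_tag: Small green place tag, 34 x 14 x 15 mm, fixed on the table against the robot-side edge of the brown rack, in front of the pocket where the shaker stood at the start; stays there. Origin: centre of its underside, 53 mm in front (rack -x) of that pocket's centre.
- pot_tag: Small dark brown place tag, 34 x 14 x 15 mm, fixed on the table against the robot-side edge of the brown rack, in front of the pocket where the pot stood at the start; stays there. Origin: centre of its underside, 53 mm in front (rack -x) of that pocket's centre.
- jigger_tag: Small yellow place tag, 34 x 14 x 15 mm, fixed on the table against the robot-side edge of the brown rack, in front of the pocket where the jigger stood at the start; stays there. Origin: centre of its underside, 53 mm in front (rack -x) of that pocket's centre.
Mind the look-alikes: they are no part of the job. Of the things shaped like the shaker_tag, the green one is meant.

How it is judged:
At the end, for the whole second after the job is handed in: All four stand in the blue rack in the reverse of their starting left-to-right order (tags mark the start), each within 19 mm of its pocket's centre along both rack axes, within 3 mm of standing on its floor, tilted under 0.04 rad, at rest and released ((not (y of hibiscus_jar_tag in the frame of old_rack between 0.096 and 0.156 m) or y of hibiscus_jar_center in the frame of new_rack between -0.145 and -0.107 m) and (not (y of hibiscus_jar_tag in the frame of old_rack between 0.012 and 0.072 m) or y of hibiscus_jar_center in the frame of new_rack between -0.061 and -0.023 m) and (not (y of hibiscus_jar_tag in the frame of old_rack between -0.072 and -0.012 m) or y of hibiscus_jar_center in the frame of new_rack between 0.023 and 0.061 m) and (not (y of hibiscus_jar_tag in the frame of old_rack between -0.156 and -0.096 m) or y of hibiscus_jar_center in the frame of new_rack between 0.107 and 0.145 m) and x of hibiscus_jar_center in the frame of new_rack between -0.019 and 0.019 m and z of hibiscus_jar_center in the frame of new_rack between 0.054 and 0.06 m and angle between each of hibiscus_jar_center, shaker_center, pot_center, jigger_center's own z axis and vertical below 0.04 rad and linear speed of each of hibiscus_jar, shaker, pot, jigger below 0.02 m/s and contact force between each of hibiscus_jar, shaker, pot, jigger and the fingers below 0.1 N and (not (y of shaker_tag in the frame of old_rack between 0.096 and 0.156 m) or y of shaker_center in the frame of new_rack between -0.145 and -0.107 m) and (not (y of shaker_tag in the frame of old_rack between 0.012 and 0.072 m) or y of shaker_center in the frame of new_rack between -0.061 and -0.023 m) and (not (y of shaker_tag in the frame of old_rack between -0.072 and -0.012 m) or y of shaker_center in the frame of new_rack between 0.023 and 0.061 m) and (not (y of shaker_tag in the frame of old_rack between -0.156 and -0.096 m) or y of shaker_center in the frame of new_rack between 0.107 and 0.145 m) and x of shaker_center in the frame of new_rack between -0.019 and 0.019 m and z of shaker_center in the frame of new_rack between 0.047 and 0.053 m and (not (y of pot_tag in the frame of old_rack between 0.096 and 0.156 m) or y of pot_center in the frame of new_rack between -0.145 and -0.107 m) and (not (y of pot_tag in the frame of old_rack between 0.012 and 0.072 m) or y of pot_center in the frame of new_rack between -0.061 and -0.023 m) and (not (y of pot_tag in the frame of old_rack between -0.072 and -0.012 m) or y of pot_center in the frame of new_rack between 0.023 and 0.061 m) and (not (y of pot_tag in the frame of old_rack between -0.156 and -0.096 m) or y of pot_center in the frame of new_rack between 0.107 and 0.145 m) and x of pot_center in the frame of new_rack between -0.019 and 0.019 m and z of pot_center in the frame of new_rack between 0.0415 and 0.0475 m and (not (y of jigger_tag in the frame of old_rack between 0.096 and 0.156 m) or y of jigger_center in the frame of new_rack between -0.145 and -0.107 m) and (not (y of jigger_tag in the frame of old_rack between 0.012 and 0.072 m) or y of jigger_center in the frame of new_rack between -0.061 and -0.023 m) and (not (y of jigger_tag in the frame of old_rack between -0.072 and -0.012 m) or y of jigger_center in the frame of new_rack between 0.023 and 0.061 m) and (not (y of jigger_tag in the frame of old_rack between -0.156 and -0.096 m) or y of jigger_center in the frame of new_rack between 0.107 and 0.145 m) and x of jigger_center in the frame of new_rack between -0.019 and 0.019 m and z of jigger_center in the frame of new_rack between 0.0495 and 0.0555 m); the robot touches nothing.
It fails at once if one of the four things is tipped over (more than 0.6 rad) (angle between any of hibiscus_jar_center, shaker_center, pot_center, jigger_center's own z axis and vertical above 0.6 rad).
It also fails if it takes over 96 s, if anything falls off the work surface, if the arm or the gripper's body presses on something with over 40 N, if the wrist force passes 120 N, or if a joint passes its speed limit or range.

### The arm

A 6-joint arm with a two-finger parallel gripper is mounted at the origin on a cart in front of the work surface, level with it; the furniture and walls round the work are solid. World frame = base frame: x ahead of the robot, y to its left, z up, the work surface at z = 0. Lengths are in m, angles in rad, forces in N, time in s.
With the tool pointing down it reaches from about 0.35 to 0.775 m from the base axis. Payload 7.3 kg.
Tool frame: the origin (TCP) lies at the very end of the fingers, on their centre line; the grasp point (between the pads) lies 19 mm behind it (robot.hold_point_z is the distance from the TCP to the grasp point, in m); z points along the fingers, y is the direction in which the jaws open and shut (so a half turn about z gives the same grasp; the last joint's range is limited). The gripper opens to 92 mm and grips with 3 to 60 N. Pads are 19 mm wide; open, the fingers measure 130 mm over their backs; the gripper's body (75 mm by 190 mm) begins 47 mm behind the grasp point.
Start: joints at [1.124, 0.342, 1.524, -0, 1.275, -0.146], TCP at [0.156, 0.501, 0.227] pointing down, gripper open.
Joint ranges: [-2.53, 2.53], [-0.77, 2.02], [0.04, 2.7], [-1, 4.14], [0.28, 2.66], [-3.11, 3.11]. Speed limits (rad/s): [2.57, 2.57, 3.14, 3.14, 3.14, 3.14].

### API

Orientations are given as [roll, pitch, yaw] about the fixed x, y, z axes, in that order (R = Rz(yaw) Ry(pitch) Rx(roll)).
In Python, from cell import monitor, viewer, robot gives the robot as it stands.
- The arm moves only by the tool move_arm, never from a script. Its argument "deltas" is a list of rows, each an object of numbers: "x", "y", "z": the shift along the tool's x, y, z in m; "wx", "wy", "wz": the turn, a rotation vector about the tool's x, y, z in degrees; "hand": the opening, from 0 (shut) to 1 (fully open). In form: [{"x": .., "y": .., "z": .., "wx": .., "wy": .., "wz": .., "hand": ..}, ...]. A call has 1 to 8 rows; each row is the pose to reach, as a shift and turn from the pose commanded when the call began, along the tool's axes at that moment; what a row does not reach only later rows make up. A row lasts 1/8 s, in which the tool goes at most 62.5 mm and 10.7 degrees, less where a joint would pass 70% of its speed; a pose out of reach is approached as far as the arm can. A call with a gripper value outside its range is refused whole. The fingers move at their own pace and stop on an object; "grip_force" is the grip in N (left out, the last holds). Time passes only in rows, so rows that repeat a pose let the fingers close. It gives the time, the measured TCP pose, the force and the opening at its end, in the units of the state.
- monitor.observe(): the state, without advancing time (a new reading comes with each control period).
- viewer.read_camera(name): name is "scene" or "top" or "wrist"; returns the picture (420x560x3 uint8, red, green, blue); there is no depth.
- viewer.camera_params(name): a dict with "camera_matrix" (3x3 intrinsics, pixels), "R" (3x3) and "t" (3): a world point X has camera coordinates R X + t. Camera axes: x right, y down, z forward; pixel columns grow to the right and rows downward; lengths in m; the calibration is good to about 2 mm. A picture is of the moment at which its call begins: read the wrist's pose just before it. camera_params takes no time and is no camera call; for the wrist camera it gives the pose at the moment of the call.
- robot.hand_in(): hands the job in, once; it reports no verdict.
The state is a dict: "time": time; "qpos": joint angles; "qvel": joint speeds; "joint_efforts": joint torques, N m; "tool_pos": TCP position; "tool_rot": TCP orientation; "contact_force": force on the tool from outside, world axes, zero at the start; "torque": the same for the moment, N m; "opening": finger opening in m.
Only numpy, scipy, OpenCV 4.12 (cv2) and the standard library are available. Lean on these libraries where they do the work, as an engineer would, in place of code of your own. Each camera call takes 0.05 s, during which the arm holds its last target. There are 200 camera calls.

## Working session

There is one attempt and no reset: what is moved stays moved. The work goes in short steps, Python scripts to look and compute and a tool call to move; the robot and the scene stay as the last step left them, time stands still between calls to the robot, and variables do not carry over. Pictures are saved under pics/ and viewed, about 12 in all and at most 16, crops included, and the job is handed in when it is done.

Besides the shell and the picture viewer there is one more tool, called after ">>>" as name(argument=value, ...), one argument or row to a line, values as JSON. move_arm: Moves the arm, as the interface text tells. Its arguments: {"type":"object","properties":{"deltas":{"type":"array","items":{"type":"object","properties":{"x":{"type":"number"},"y":{"type":"number"},"z":{"type":"number"},"wx":{"type":"number"},"wy":{"type":"number"},"wz":{"type":"number"},"hand":{"type":"number"}}}},"grip_force":{"type":"number"}},"required":["deltas"]}

```bash
mkdir -p pics; cat > h.py <<'E'
import numpy as np, cv2
from cell import monitor, viewer, robot
def cam(n):
    p=viewer.camera_params(n); return [np.array(p[k],float) for k in("camera_matrix","R","t")]
def ray(n,uv,z,c=None):
    K,R,t=c or cam(n); C=-R.T@t; d=R.T@np.linalg.inv(K)@np.array([uv[0],uv[1],1.]); return C+d*(z-C[2])/d[2]
def proj(n,X,c=None):
    K,R,t=c or cam(n); p=K@(R@np.array(X,float)+t); return p[:2]/p[2]
def shot(n,f):
    im=viewer.read_camera(n); cv2.imwrite(f"pics/{f}.png",im[:,:,::-1]); return im
E
python3 - <<'E'
from h import *
print(monitor.observe())
for n in("top","scene"):
    K,R,t=cam(n); print(n,-R.T@t,K[0,0],R[2])
a=shot("top","t0");b=shot("scene","s0")
E
```

```text
{'time': 0.0, 'qpos': array([ 1.12402262e+00,  3.42700759e-01,  1.52500983e+00, -1.24828464e-05,
        1.27542772e+00, -1.46010975e-01]), 'qvel': array([-7.74340284e-04,  4.93202583e-04,  2.18194775e-03, -9.15851500e-05,
        1.38795814e-04,  1.62742805e-03]), 'joint_efforts': array([-2.58965163e-03, -4.31220603e+01, -2.44228131e+01,  7.15872017e-02,
        5.55862812e-02, -2.10900348e-04]), 'tool_pos': array([0.15533774, 0.50105957, 0.22605889]), 'tool_rot': array([-3.1400617e+00, -2.1307299e-04,  2.8408334e+00]), 'contact_force': array([ 0.17425996, -1.14594022, -0.11405524]), 'torque': array([-0.05604476, -0.07815144, -0.01964969]), 'opening': 0.0919778874663603}
top [ 0.45168448 -0.02826959  1.01938974] 505.90983766993344 [ 0.04819062  0.00764575 -0.99880889]
scene [-0.04299817  0.49450274  0.47276971] 403.8267797807842 [ 0.63151786 -0.62259802 -0.46212217]
```

View pics/t0.png

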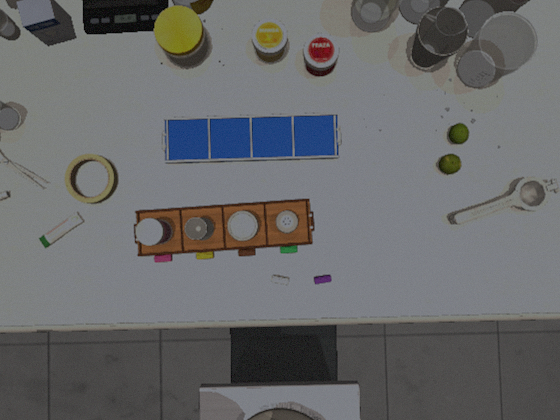

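View pics/s0.png

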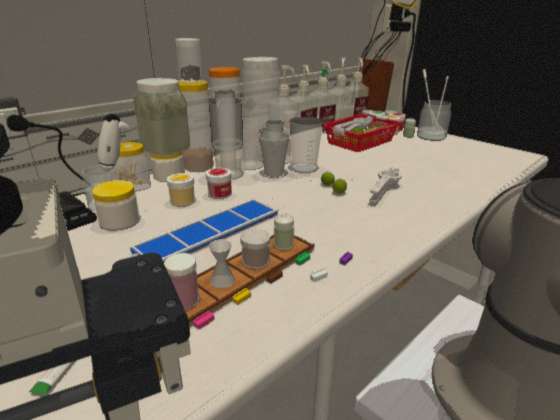

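```bash
python3 - <<'E'
from h import *
im=cv2.imread("pics/t0.png"); hsv=cv2.cvtColor(im,cv2.COLOR_BGR2HSV); c=cam("top")
m=cv2.inRange(hsv,(100,150,60),(125,255,255)); m[:100]=0;m[180:]=0
m=cv2.morphologyEx(m,cv2.MORPH_CLOSE,np.ones((7,7)))
r=cv2.boxPoints(cv2.minAreaRect(cv2.findNonZero(m)))
P=np.array([ray("top",p,.014,c) for p in r]);print("blue",P.round(4).tolist(),P.mean(0))
m=cv2.inRange(hsv,(3,90,40),(18,255,255)); m[:195]=0;m[260:]=0;m[:,:132]=0;m[:,316:]=0
m=cv2.morphologyEx(m,cv2.MORPH_CLOSE,np.ones((5,5)))
r=cv2.boxPoints(cv2.minAreaRect(cv2.findNonZero(m)))
P=np.array([ray("top",p,.018,c) for p in r]);print("brown",r.tolist(),P.round(4).tolist(),P.mean(0))
cr=cv2.resize(im[195:265,125:325],None,fx=4,fy=4,interpolation=cv2.INTER_CUBIC);cv2.imwrite("pics/c1.png",cr)
for n,p,z in(("jar",(151,231),.1),("jig",(197,229),.091),("pot",(242,226),.075),("shk",(288,221),.086)): print(n,ray("top",p,z,c).round(4))
E
```

```text
blue [[0.6833, 0.2125, 0.014], [0.6845, -0.1315, 0.014], [0.6054, -0.1315, 0.014], [0.6041, 0.2112, 0.014]] [0.64431701 0.04015809 0.014     ]
brown [[132.81051635742188, 210.61785888671875], [311.2674865722656, 198.16738891601562], [314.9068908691406, 250.33209228515625], [136.44992065429688, 262.7825622558594]] [[0.5027, 0.278, 0.018], [0.5181, -0.0769, 0.018], [0.4148, -0.0811, 0.018], [0.3993, 0.272, 0.018]] [0.45871269 0.09800284 0.018     ]
jar [0.4605 0.2202 0.1   ]
jig [0.4621 0.1379 0.091 ]
pot [0.4657 0.0566 0.075 ]
shk [ 0.4725 -0.0295  0.086 ]
```

View pics/c1.png

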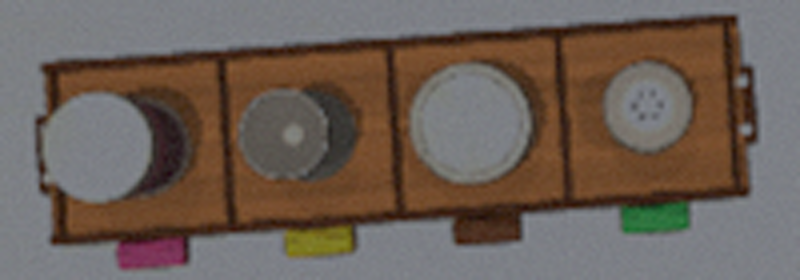

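```bash
python3 - <<'E'
from h import *
c=cam("top")
f=lambda u,v,z:ray("top",(u/4+125,v/4+195),z,c).round(4)
Q=np.array([f(48,65,.018),f(735,18,.018),f(745,192,.018),f(55,240,.018)]);print(Q,Q.mean(0));d=Q[0]+Q[3]-Q[1]-Q[2];print(np.arctan2(-d[0],d[1]),np.hypot(*d[:2])/2)
for n,u,v,z in(("jar",97,147,.1),("jig",284,134,.091),("pot",471,123,.075),("shk",648,107,.086)):print(n,f(u,v,z))
E
```

```text
[[ 0.5012  0.2697  0.018 ]
 [ 0.5156 -0.0718  0.018 ]
 [ 0.4294 -0.0743  0.018 ]
 [ 0.4145  0.2673  0.018 ]] [0.465175 0.097725 0.018   ]
0.04286641964394878 0.3418640446142296
jar [0.4592 0.2234 0.1   ]
jig [0.463  0.1398 0.091 ]
pot [0.4661 0.0552 0.075 ]
shk [ 0.4712 -0.0276  0.086 ]
```

>>> move_arm(
  deltas=[
    {"x":-0.373,"y":-0.175,"wz":70.5,"hand":1},
    {"x":-0.373,"y":-0.175,"wz":70.5,"hand":1},
    {"x":-0.373,"y":-0.175,"wz":70.5,"hand":1},
    {"x":-0.373,"y":-0.175,"wz":70.5,"hand":1},
    {"x":-0.373,"y":-0.175,"wz":70.5,"hand":1},
    {"x":-0.373,"y":-0.175,"wz":70.5,"hand":1},
    {"x":-0.373,"y":-0.175,"wz":70.5,"hand":1},
    {"x":-0.373,"y":-0.175,"wz":70.5,"hand":1},
  ],
  grip_force=20,
)

```text
schema error: expected keys x, y, z, wx, wy, wz, hand
```

```bash
python3 - <<'E'
from h import *
s=monitor.observe();print(s['time'],s['tool_pos'],s['tool_rot'])
c=cam("wrist");print(-c[1].T@c[2],c[0][0,0])
im=shot("wrist","w1")
for n,X in(("jar",(.4592,.2234,.1)),("jig",(.463,.1398,.091)),("pot",(.4661,.0552,.075)),("tcp",s['tool_pos'])):print(n,proj("wrist",X,c))
E
```

```text
0.1 [0.15537372 0.5010999  0.22611428] [-3.14022670e+00 -1.75848641e-04  2.84078161e+00]
[0.09141004 0.52086426 0.3851449 ] 324.1597498137552
jar [128.47792424 506.76343781]
jig [ 70.66964247 515.30311636]
pot [ 20.44619752 516.62500818]
tcp [276.43776833 256.8640884 ]
```

View pics/w1.png

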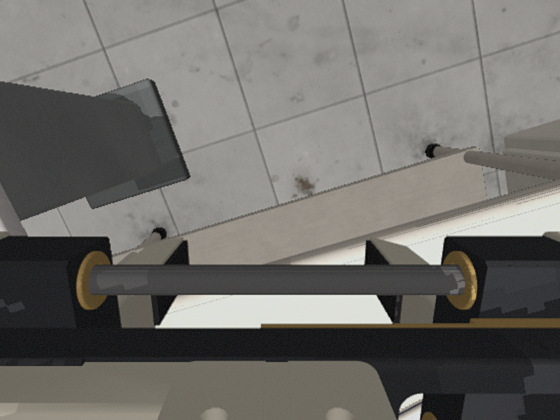

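The move was refused because every key has to be present. The picture (the fourth) only shows the floor and the gripper from the start pose.

>>> move_arm(
  deltas=[
    {"x":-0.373,"y":-0.175,"z":0,"wx":0,"wy":0,"wz":70.5,"hand":1},
    {"x":-0.373,"y":-0.175,"z":0,"wx":0,"wy":0,"wz":70.5,"hand":1},
    {"x":-0.373,"y":-0.175,"z":0,"wx":0,"wy":0,"wz":70.5,"hand":1},
    {"x":-0.373,"y":-0.175,"z":0,"wx":0,"wy":0,"wz":70.5,"hand":1},
    {"x":-0.373,"y":-0.175,"z":0,"wx":0,"wy":0,"wz":70.5,"hand":1},
    {"x":-0.373,"y":-0.175,"z":0,"wx":0,"wy":0,"wz":70.5,"hand":1},
    {"x":-0.373,"y":-0.175,"z":0,"wx":0,"wy":0,"wz":70.5,"hand":1},
    {"x":-0.373,"y":-0.175,"z":0,"wx":0,"wy":0,"wz":70.5,"hand":1},
  ],
  grip_force=20,
)

```text
time: 1.15
tool_pos: [0.4614, 0.2219, 0.2262]
tool_rot: [-3.141, 0.0, 1.606]
contact_force: [-0.4, -0.5, -0.3]
opening: 0.0919
```

```bash
python3 - <<'E'
from h import *
s=monitor.observe();print(s['time'],s['tool_pos'],s['tool_rot'])
c=cam("wrist");print(-c[1].T@c[2],c[0][0,0])
im=shot("wrist","w2")
for n,X in(("jar",(.4592,.2234,.1)),("jig",(.463,.1398,.091)),("pot",(.4661,.0552,.075)),("tcp",s['tool_pos'])):print(n,proj("wrist",X,c))
E
```

```text
1.15 [0.46143003 0.22189369 0.22617544] [-3.14111413e+00  3.58151819e-04  1.60602530e+00]
[0.45847848 0.28817374 0.3851607 ] 324.1597498137552
jar [274.28603485 199.8700571 ]
jig [275.15308826 280.09739402]
pot [275.21361652 343.43060025]
tcp [277.08076565 255.96594696]
```

View pics/w2.png

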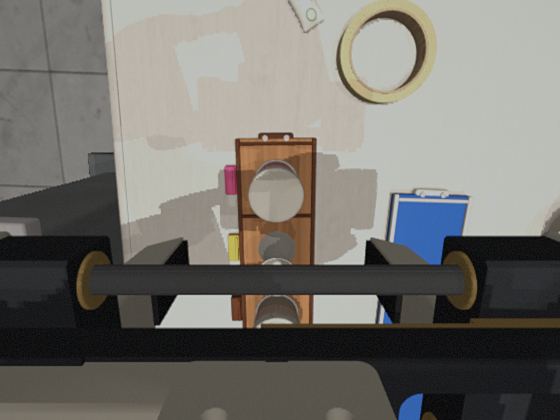

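```bash
python3 - <<'E'
from h import *
c=cam("wrist");r=lambda u,v,z:print(ray("wrist",(u,v),z,c).round(4))
r(276,195,.1);r(276,192,.1);r(389,193,.018);r(469,194,.018);r(277,240,.091)
print("rack end");r(237,139,.018);r(317,139,.018)
E
```

```text
[0.4592 0.2291 0.1   ]
[0.4591 0.2319 0.1   ]
[0.5901 0.2194 0.018 ]
[0.6826 0.222  0.018 ]
[0.462  0.1832 0.091 ]
rack end
[0.4141 0.2734 0.018 ]
[0.5027 0.277  0.018 ]
```

>>> move_arm(
  deltas=[
    {"x":0.005,"y":-0.002,"z":0.05,"wx":0,"wy":0,"wz":0,"hand":1},
    {"x":0.005,"y":-0.002,"z":0.1,"wx":0,"wy":0,"wz":0,"hand":1},
    {"x":0.005,"y":-0.002,"z":0.14,"wx":0,"wy":0,"wz":0,"hand":1},
    {"x":0.005,"y":-0.002,"z":0.17,"wx":0,"wy":0,"wz":0,"hand":1},
    {"x":0.005,"y":-0.002,"z":0.181,"wx":0,"wy":0,"wz":0,"hand":1},
    {"x":0.005,"y":-0.002,"z":0.181,"wx":0,"wy":0,"wz":0,"hand":1},
  ],
  grip_force=20,
)

```text
time: 1.95
tool_pos: [0.4572, 0.2294, 0.0458]
tool_rot: [-3.141, 0.0, 1.612]
contact_force: [-0.6, 0.2, 0.8]
opening: 0.0918
```

>>> move_arm(
  deltas=[
    {"x":0,"y":0,"z":0,"wx":0,"wy":0,"wz":0,"hand":0},
    {"x":0,"y":0,"z":0,"wx":0,"wy":0,"wz":0,"hand":0},
    {"x":0,"y":0,"z":0,"wx":0,"wy":0,"wz":0,"hand":0},
    {"x":0,"y":0,"z":0,"wx":0,"wy":0,"wz":0,"hand":0},
    {"x":0,"y":0,"z":0,"wx":0,"wy":0,"wz":0,"hand":0},
    {"x":0,"y":0,"z":0,"wx":0,"wy":0,"wz":0,"hand":0},
  ],
  grip_force=20,
)

```text
time: 2.7
tool_pos: [0.4582, 0.2288, 0.046]
tool_rot: [3.141, -0.0, 1.61]
contact_force: [0.9, -1.3, 3.4]
opening: 0.0515
```

>>> move_arm(
  deltas=[
    {"x":0,"y":0,"z":-0.02,"wx":0,"wy":0,"wz":0,"hand":0},
    {"x":0,"y":0,"z":-0.06,"wx":0,"wy":0,"wz":0,"hand":0},
    {"x":0,"y":0,"z":-0.11,"wx":0,"wy":0,"wz":0,"hand":0},
    {"x":-0.02,"y":0.011,"z":-0.14,"wx":0,"wy":0,"wz":0,"hand":0},
    {"x":-0.06,"y":0.032,"z":-0.15,"wx":0,"wy":0,"wz":0,"hand":0},
    {"x":-0.105,"y":0.056,"z":-0.15,"wx":0,"wy":0,"wz":0,"hand":0},
    {"x":-0.15,"y":0.08,"z":-0.15,"wx":0,"wy":0,"wz":0,"hand":0},
    {"x":-0.195,"y":0.104,"z":-0.15,"wx":0,"wy":0,"wz":0,"hand":0},
  ],
  grip_force=20,
)

```text
time: 3.7
tool_pos: [0.5695, 0.0366, 0.1952]
tool_rot: [-3.14, -0.0, 1.61]
contact_force: [0.3, 0.6, -1.3]
opening: 0.0513
```

>>> move_arm(
  deltas=[
    {"x":-0.045,"y":0.024,"z":0,"wx":0,"wy":0,"wz":0,"hand":0},
    {"x":-0.085,"y":0.046,"z":0,"wx":0,"wy":0,"wz":0,"hand":0},
    {"x":-0.115,"y":0.061,"z":0,"wx":0,"wy":0,"wz":0,"hand":0},
    {"x":-0.125,"y":0.067,"z":0,"wx":0,"wy":0,"wz":0,"hand":0},
    {"x":-0.125,"y":0.067,"z":0,"wx":0,"wy":0,"wz":0,"hand":0},
    {"x":-0.125,"y":0.067,"z":0,"wx":0,"wy":0,"wz":0,"hand":0},
  ],
  grip_force=20,
)

```text
time: 4.45
tool_pos: [0.6407, -0.0829, 0.1956]
tool_rot: [-3.141, -0.001, 1.612]
contact_force: [0.3, 0.4, -1.6]
opening: 0.0511
```

```bash
python3 - <<'E'
from h import *
s=monitor.observe();print(s['time'],s['tool_pos'],s['tool_rot'],s['opening'])
im=shot("wrist","w3");c=cam("wrist")
for y in(.126,.042,-.042,-.126):print(proj("wrist",(.6443,.0402+y,.014),c))
hsv=cv2.cvtColor(im,cv2.COLOR_RGB2HSV);m=cv2.inRange(hsv,(100,150,60),(125,255,255))
n,l,st,ce=cv2.connectedComponentsWithStats(m)
for i in range(1,n):
  if st[i,4]>300:print(st[i],ray("wrist",ce[i],.014,c))
E
```

```text
4.45 [ 0.64070035 -0.08288032  0.19560748] [-3.14079679e+00 -7.58781421e-04  1.61154272e+00] 0.051084568470757416
[292.80021332 -88.03249067]
[287.85569371  18.27381421]
[283.53948438 111.07155833]
[279.73897887 192.78176065]
[ 245    0   87   62 5098] [0.64462723 0.07263447 0.014     ]
[ 244   65   83   85 6589] [0.64449658 0.00230794 0.014     ]
[ 243  153   78   71 3914] [ 0.64545169 -0.07196477  0.014     ]
```

View pics/w3.png

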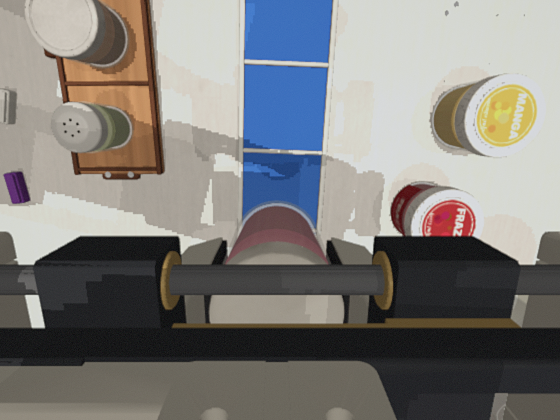

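>>> move_arm(
  deltas=[
    {"x":-0.001,"y":0.004,"z":0.04,"wx":0,"wy":0,"wz":0,"hand":0},
    {"x":-0.001,"y":0.004,"z":0.09,"wx":0,"wy":0,"wz":0,"hand":0},
    {"x":-0.001,"y":0.004,"z":0.125,"wx":0,"wy":0,"wz":0,"hand":0},
    {"x":-0.001,"y":0.004,"z":0.14,"wx":0,"wy":0,"wz":0,"hand":0},
    {"x":-0.001,"y":0.004,"z":0.147,"wx":0,"wy":0,"wz":0,"hand":0},
    {"x":-0.001,"y":0.004,"z":0.149,"wx":0,"wy":0,"wz":0,"hand":0},
    {"x":-0.001,"y":0.004,"z":0.149,"wx":0,"wy":0,"wz":0,"hand":0},
  ],
  grip_force=20,
)

```text
time: 5.38
tool_pos: [0.646, -0.0852, 0.048]
tool_rot: [3.139, 0.0, 1.61]
contact_force: [-0.6, 0.2, -1.6]
opening: 0.0514
```

>>> move_arm(
  deltas=[
    {"x":0,"y":0,"z":0.002,"wx":0,"wy":0,"wz":0,"hand":0},
    {"x":0,"y":0,"z":0.002,"wx":0,"wy":0,"wz":0,"hand":0},
    {"x":0,"y":0,"z":0.002,"wx":0,"wy":0,"wz":0,"hand":0},
  ],
  grip_force=20,
)

```text
time: 5.75
tool_pos: [0.6461, -0.0853, 0.0461]
tool_rot: [3.139, 0.001, 1.61]
contact_force: [-0.8, -0.2, 6.1]
opening: 0.0515
```

>>> move_arm(
  deltas=[
    {"x":0,"y":0,"z":0,"wx":0,"wy":0,"wz":0,"hand":0.75},
    {"x":0,"y":0,"z":0,"wx":0,"wy":0,"wz":0,"hand":1},
    {"x":0,"y":0,"z":0,"wx":0,"wy":0,"wz":0,"hand":1},
    {"x":0,"y":0,"z":0,"wx":0,"wy":0,"wz":0,"hand":1},
    {"x":0,"y":0,"z":0,"wx":0,"wy":0,"wz":0,"hand":1},
  ],
  grip_force=20,
)

```text
time: 6.38
tool_pos: [0.6453, -0.0851, 0.0446]
tool_rot: [-3.142, -0.0, 1.61]
contact_force: [1.0, 0.6, 0.1]
opening: 0.0912
```

>>> move_arm(
  deltas=[
    {"x":0,"y":0,"z":-0.06,"wx":0,"wy":0,"wz":0,"hand":1},
    {"x":0,"y":0,"z":-0.12,"wx":0,"wy":0,"wz":0,"hand":1},
    {"x":0.04,"y":-0.03,"z":-0.15,"wx":0,"wy":0,"wz":0,"hand":1},
    {"x":0.09,"y":-0.066,"z":-0.15,"wx":0,"wy":0,"wz":0,"hand":1},
    {"x":0.14,"y":-0.103,"z":-0.15,"wx":0,"wy":0,"wz":0,"hand":1},
    {"x":0.19,"y":-0.14,"z":-0.15,"wx":0,"wy":0,"wz":0,"hand":1},
    {"x":0.236,"y":-0.174,"z":-0.15,"wx":0,"wy":0,"wz":0,"hand":1},
    {"x":0.236,"y":-0.174,"z":-0.15,"wx":0,"wy":0,"wz":0,"hand":1},
  ],
)

```text
time: 7.38
tool_pos: [0.4598, 0.1463, 0.1952]
tool_rot: [-3.141, -0.001, 1.615]
contact_force: [1.1, -0.8, 0.4]
opening: 0.092
```

```bash
python3 - <<'E'
from h import *
s=monitor.observe();print(s['time'],s['tool_pos'],s['tool_rot'],s['opening'])
im=shot("wrist","w4");c=cam("wrist")
for n,X in(("jig",(.463,.1398,.091)),("tcp",s['tool_pos'])):print(n,proj("wrist",X,c))
E
```

```text
7.375 [0.45978008 0.14628578 0.19515257] [-3.14125092e+00 -6.00394301e-04  1.61499055e+00] 0.09197445453828706
jig [278.10207037 213.57037657]
tcp [273.99165424 253.39398999]
```

View pics/w4.png

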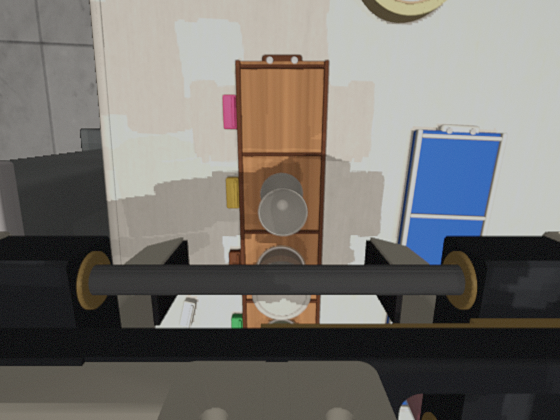

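>>> move_arm(
  deltas=[
    {"x":-0.003,"y":0.004,"z":0.04,"wx":0,"wy":0,"wz":0,"hand":1},
    {"x":-0.003,"y":0.004,"z":0.09,"wx":0,"wy":0,"wz":0,"hand":1},
    {"x":-0.003,"y":0.004,"z":0.12,"wx":0,"wy":0,"wz":0,"hand":1},
    {"x":-0.003,"y":0.004,"z":0.134,"wx":0,"wy":0,"wz":0,"hand":1},
    {"x":-0.003,"y":0.004,"z":0.134,"wx":0,"wy":0,"wz":0,"hand":1},
    {"x":-0.003,"y":0.004,"z":0.134,"wx":0,"wy":0,"wz":0,"hand":1},
  ],
  grip_force=12,
)

```text
time: 8.18
tool_pos: [0.4674, 0.1408, 0.0618]
tool_rot: [3.139, -0.0, 1.61]
contact_force: [-0.0, 0.4, -0.3]
opening: 0.0919
```

>>> move_arm(
  deltas=[
    {"x":0,"y":0,"z":0,"wx":0,"wy":0,"wz":0,"hand":0.6},
    {"x":0,"y":0,"z":0,"wx":0,"wy":0,"wz":0,"hand":0.55},
    {"x":0,"y":0,"z":0,"wx":0,"wy":0,"wz":0,"hand":0.5},
    {"x":0,"y":0,"z":0,"wx":0,"wy":0,"wz":0,"hand":0.45},
    {"x":0,"y":0,"z":0,"wx":0,"wy":0,"wz":0,"hand":0.35},
    {"x":0,"y":0,"z":0,"wx":0,"wy":0,"wz":0,"hand":0.2},
    {"x":0,"y":0,"z":0,"wx":0,"wy":0,"wz":0,"hand":0},
    {"x":0,"y":0,"z":0,"wx":0,"wy":0,"wz":0,"hand":0},
  ],
  grip_force=12,
)

```text
time: 9.18
tool_pos: [0.4662, 0.141, 0.0607]
tool_rot: [-3.142, -0.0, 1.61]
contact_force: [-0.3, 0.4, 0.9]
opening: 0.0414
```

>>> move_arm(
  deltas=[
    {"x":0,"y":0,"z":-0.02,"wx":0,"wy":0,"wz":0,"hand":0},
    {"x":0,"y":0,"z":-0.06,"wx":0,"wy":0,"wz":0,"hand":0},
    {"x":0,"y":0,"z":-0.1,"wx":0,"wy":0,"wz":0,"hand":0},
    {"x":-0.01,"y":0.012,"z":-0.13,"wx":0,"wy":0,"wz":0,"hand":0},
    {"x":-0.04,"y":0.047,"z":-0.14,"wx":0,"wy":0,"wz":0,"hand":0},
    {"x":-0.075,"y":0.088,"z":-0.14,"wx":0,"wy":0,"wz":0,"hand":0},
    {"x":-0.11,"y":0.129,"z":-0.14,"wx":0,"wy":0,"wz":0,"hand":0},
    {"x":-0.135,"y":0.158,"z":-0.14,"wx":0,"wy":0,"wz":0,"hand":0},
  ],
)

```text
time: 10.18
tool_pos: [0.6308, 0.0106, 0.2002]
tool_rot: [-3.142, 0.0, 1.609]
contact_force: [-0.5, 0.3, -1.1]
opening: 0.0419
```

>>> move_arm(
  deltas=[
    {"x":-0.012,"y":0.0145,"z":0,"wx":0,"wy":0,"wz":0,"hand":0},
    {"x":-0.012,"y":0.0145,"z":0,"wx":0,"wy":0,"wz":0,"hand":0},
    {"x":-0.012,"y":0.0145,"z":0.04,"wx":0,"wy":0,"wz":0,"hand":0},
    {"x":-0.012,"y":0.0145,"z":0.09,"wx":0,"wy":0,"wz":0,"hand":0},
    {"x":-0.012,"y":0.0145,"z":0.12,"wx":0,"wy":0,"wz":0,"hand":0},
    {"x":-0.012,"y":0.0145,"z":0.133,"wx":0,"wy":0,"wz":0,"hand":0},
    {"x":-0.012,"y":0.0145,"z":0.137,"wx":0,"wy":0,"wz":0,"hand":0},
    {"x":-0.012,"y":0.0145,"z":0.137,"wx":0,"wy":0,"wz":0,"hand":0},
  ],
)

```text
time: 11.18
tool_pos: [0.645, 0.0011, 0.065]
tool_rot: [3.14, 0.0, 1.611]
contact_force: [-0.2, 0.1, -0.8]
opening: 0.0416
```

```bash
python3 - <<'E'
from h import *
s=monitor.observe();print(s['time'],s['tool_pos'],s['tool_rot'],s['opening'],s['contact_force'])
im=shot("scene","s1");cv2.imwrite("pics/s1c.png",cv2.resize(im[150:330,100:380,::-1],None,fx=2.5,fy=2.5))
E
```

```text
11.175 [0.64499776 0.00111476 0.0649673 ] [3.13963162e+00 1.83236501e-04 1.61058224e+00] 0.04159936249849478 [-0.20000648  0.13985345 -0.84556702]
```

View pics/s1c.png

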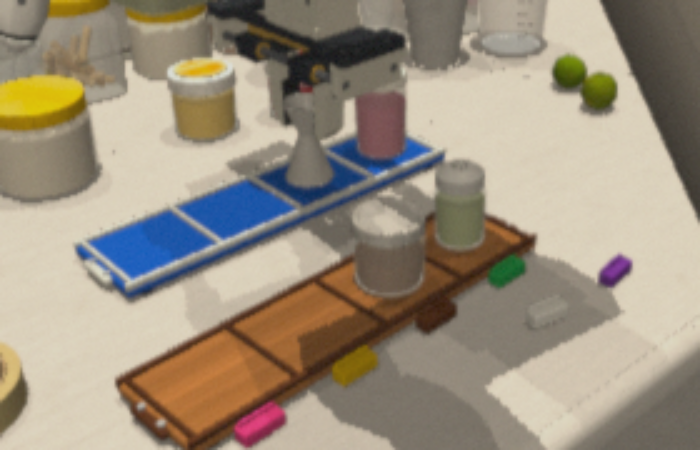

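>>> move_arm(
  deltas=[
    {"x":0,"y":0,"z":0.002,"wx":0,"wy":0,"wz":0,"hand":0},
    {"x":0,"y":0,"z":0.0035,"wx":0,"wy":0,"wz":0,"hand":0},
    {"x":0,"y":0,"z":0.0035,"wx":0,"wy":0,"wz":0,"hand":0},
    {"x":0,"y":0,"z":0.0035,"wx":0,"wy":0,"wz":0,"hand":0},
  ],
)

```text
time: 11.72
tool_pos: [0.6446, 0.0009, 0.0607]
tool_rot: [3.141, 0.0, 1.61]
contact_force: [-1.7, 0.1, 2.1]
opening: 0.042
```

>>> move_arm(
  deltas=[
    {"x":0,"y":0,"z":0,"wx":0,"wy":0,"wz":0,"hand":0.55},
    {"x":0,"y":0,"z":0,"wx":0,"wy":0,"wz":0,"hand":0.7},
    {"x":0,"y":0,"z":0,"wx":0,"wy":0,"wz":0,"hand":0.85},
    {"x":0,"y":0,"z":0,"wx":0,"wy":0,"wz":0,"hand":1},
    {"x":0,"y":0,"z":0,"wx":0,"wy":0,"wz":0,"hand":1},
    {"x":0,"y":0,"z":-0.04,"wx":0,"wy":0,"wz":0,"hand":1},
    {"x":0,"y":0,"z":-0.09,"wx":0,"wy":0,"wz":0,"hand":1},
    {"x":0,"y":0,"z":-0.13,"wx":0,"wy":0,"wz":0,"hand":1},
  ],
)

```text
time: 12.72
tool_pos: [0.6446, 0.0009, 0.1924]
tool_rot: [3.14, 0.0, 1.61]
contact_force: [1.1, -0.4, -0.4]
opening: 0.092
```

>>> move_arm(
  deltas=[
    {"x":0.016,"y":-0.044,"z":0,"wx":0,"wy":0,"wz":0,"hand":1},
    {"x":0.034,"y":-0.094,"z":0,"wx":0,"wy":0,"wz":0,"hand":1},
    {"x":0.052,"y":-0.143,"z":0,"wx":0,"wy":0,"wz":0,"hand":1},
    {"x":0.064,"y":-0.1755,"z":0,"wx":0,"wy":0,"wz":0,"hand":1},
    {"x":0.064,"y":-0.1755,"z":0,"wx":0,"wy":0,"wz":0,"hand":1},
    {"x":0.064,"y":-0.1755,"z":0,"wx":0,"wy":0,"wz":0,"hand":1},
  ],
)

```text
time: 13.48
tool_pos: [0.4675, 0.0578, 0.1907]
tool_rot: [3.14, 0.0, 1.61]
contact_force: [-0.6, 0.5, 0.2]
opening: 0.0915
```

```bash
python3 - <<'E'
from h import *
s=monitor.observe();print(s['time'],s['tool_pos'],s['tool_rot'],s['opening'])
im=shot("wrist","w5");c=cam("wrist")
for n,X in(("pot",(.467,.058,.075)),("shk",(.472,-.0256,.086))):print(n,proj("wrist",X,c))
E
```

```text
13.475 [0.46746113 0.05776937 0.19067085] [3.13983925e+00 1.73190559e-04 1.61041146e+00] 0.091512602412701
pot [275.76928247 203.98852943]
shk [277.52640804 297.13219611]
```

View pics/w5.png

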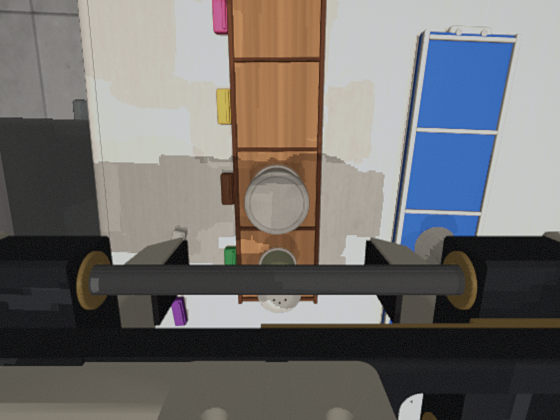

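>>> move_arm(
  deltas=[
    {"x":0,"y":0,"z":0.04,"wx":0,"wy":0,"wz":0,"hand":1},
    {"x":0,"y":0,"z":0.09,"wx":0,"wy":0,"wz":0,"hand":1},
    {"x":0,"y":0,"z":0.13,"wx":0,"wy":0,"wz":0,"hand":1},
    {"x":0,"y":0,"z":0.152,"wx":0,"wy":0,"wz":0,"hand":1},
    {"x":0,"y":0,"z":0.16,"wx":0,"wy":0,"wz":0,"hand":1},
    {"x":0,"y":0,"z":0.16,"wx":0,"wy":0,"wz":0,"hand":1},
  ],
  grip_force=20,
)

```text
time: 14.28
tool_pos: [0.467, 0.0577, 0.03]
tool_rot: [-3.141, -0.0, 1.61]
contact_force: [-0.5, 0.6, 0.3]
opening: 0.0914
```

>>> move_arm(
  deltas=[
    {"x":0,"y":0,"z":0,"wx":0,"wy":0,"wz":0,"hand":0.75},
    {"x":0,"y":0,"z":0,"wx":0,"wy":0,"wz":0,"hand":0.65},
    {"x":0,"y":0,"z":0,"wx":0,"wy":0,"wz":0,"hand":0.55},
    {"x":0,"y":0,"z":0,"wx":0,"wy":0,"wz":0,"hand":0.3},
    {"x":0,"y":0,"z":0,"wx":0,"wy":0,"wz":0,"hand":0},
    {"x":0,"y":0,"z":0,"wx":0,"wy":0,"wz":0,"hand":0},
  ],
  grip_force=20,
)

```text
time: 15.02
tool_pos: [0.4668, 0.0579, 0.0305]
tool_rot: [3.141, -0.0, 1.61]
contact_force: [-0.0, -0.4, 3.2]
opening: 0.0562
```

>>> move_arm(
  deltas=[
    {"x":0,"y":0,"z":-0.02,"wx":0,"wy":0,"wz":0,"hand":0},
    {"x":0,"y":0,"z":-0.06,"wx":0,"wy":0,"wz":0,"hand":0},
    {"x":0,"y":0,"z":-0.11,"wx":0,"wy":0,"wz":0,"hand":0},
    {"x":0.002,"y":0.015,"z":-0.14,"wx":0,"wy":0,"wz":0,"hand":0},
    {"x":0.006,"y":0.055,"z":-0.15,"wx":0,"wy":0,"wz":0,"hand":0},
    {"x":0.011,"y":0.105,"z":-0.15,"wx":0,"wy":0,"wz":0,"hand":0},
    {"x":0.016,"y":0.15,"z":-0.15,"wx":0,"wy":0,"wz":0,"hand":0},
    {"x":0.019,"y":0.1785,"z":-0.15,"wx":0,"wy":0,"wz":0,"hand":0},
  ],
)

```text
time: 16.02
tool_pos: [0.6453, 0.0842, 0.1791]
tool_rot: [-3.14, -0.0, 1.61]
contact_force: [-0.1, -0.6, -0.9]
opening: 0.0558
```

>>> move_arm(
  deltas=[
    {"x":0,"y":0,"z":0,"wx":0,"wy":0,"wz":0,"hand":0},
    {"x":0,"y":0,"z":0.03,"wx":0,"wy":0,"wz":0,"hand":0},
    {"x":0,"y":0,"z":0.08,"wx":0,"wy":0,"wz":0,"hand":0},
    {"x":0,"y":0,"z":0.12,"wx":0,"wy":0,"wz":0,"hand":0},
    {"x":0,"y":0,"z":0.138,"wx":0,"wy":0,"wz":0,"hand":0},
    {"x":0,"y":0,"z":0.147,"wx":0,"wy":0,"wz":0,"hand":0},
    {"x":0,"y":0,"z":0.147,"wx":0,"wy":0,"wz":0,"hand":0},
    {"x":0,"y":0,"z":0.147,"wx":0,"wy":0,"wz":0,"hand":0},
  ],
)

```text
time: 17.02
tool_pos: [0.6451, 0.084, 0.0349]
tool_rot: [3.139, -0.0, 1.61]
contact_force: [-0.4, -1.5, -0.2]
opening: 0.0557
```

>>> move_arm(
  deltas=[
    {"x":0,"y":0,"z":0.002,"wx":0,"wy":0,"wz":0,"hand":0},
    {"x":0,"y":0,"z":0.004,"wx":0,"wy":0,"wz":0,"hand":0},
    {"x":0,"y":0,"z":0.004,"wx":0,"wy":0,"wz":0,"hand":0},
    {"x":0,"y":0,"z":0.004,"wx":0,"wy":0,"wz":0,"hand":0},
  ],
)

```text
time: 17.52
tool_pos: [0.6446, 0.084, 0.0304]
tool_rot: [3.14, 0.0, 1.61]
contact_force: [-0.8, 0.7, 5.3]
opening: 0.056
```

>>> move_arm(
  deltas=[
    {"x":0,"y":0,"z":0,"wx":0,"wy":0,"wz":0,"hand":0.7},
    {"x":0,"y":0,"z":0,"wx":0,"wy":0,"wz":0,"hand":0.85},
    {"x":0,"y":0,"z":0,"wx":0,"wy":0,"wz":0,"hand":1},
    {"x":0,"y":0,"z":0,"wx":0,"wy":0,"wz":0,"hand":1},
    {"x":0,"y":0,"z":0,"wx":0,"wy":0,"wz":0,"hand":1},
    {"x":0,"y":0,"z":-0.05,"wx":0,"wy":0,"wz":0,"hand":1},
    {"x":0,"y":0,"z":-0.1,"wx":0,"wy":0,"wz":0,"hand":1},
    {"x":0,"y":0,"z":-0.15,"wx":0,"wy":0,"wz":0,"hand":1},
  ],
)

```text
time: 18.52
tool_pos: [0.6439, 0.084, 0.1807]
tool_rot: [-3.141, -0.0, 1.61]
contact_force: [0.5, -0.2, -0.9]
opening: 0.0916
```

>>> move_arm(
  deltas=[
    {"x":-0.023,"y":-0.04,"z":0,"wx":0,"wy":0,"wz":0,"hand":1},
    {"x":-0.05,"y":-0.086,"z":0,"wx":0,"wy":0,"wz":0,"hand":1},
    {"x":-0.077,"y":-0.132,"z":0,"wx":0,"wy":0,"wz":0,"hand":1},
    {"x":-0.103,"y":-0.1767,"z":0,"wx":0,"wy":0,"wz":0,"hand":1},
    {"x":-0.103,"y":-0.1767,"z":0,"wx":0,"wy":0,"wz":0,"hand":1},
    {"x":-0.103,"y":-0.1767,"z":0,"wx":0,"wy":0,"wz":0,"hand":1},
  ],
)

```text
time: 19.27
tool_pos: [0.4725, -0.026, 0.1798]
tool_rot: [3.14, 0.0, 1.61]
contact_force: [0.2, 0.6, -0.1]
opening: 0.092
```

```bash
python3 - <<'E'
from h import *
s=monitor.observe();print(s['time'],s['tool_pos'],s['tool_rot'],s['opening'])
im=shot("wrist","w6");c=cam("wrist")
for n,X in(("shk",(.472,-.0256,.086)),):print(n,proj("wrist",X,c))
E
```

```text
19.275 [ 0.47252038 -0.02600114  0.17976412] [3.13962979e+00 1.38882528e-04 1.60974642e+00] 0.09203242105094789
shk [275.5783074 210.5657243]
```

View pics/w6.png

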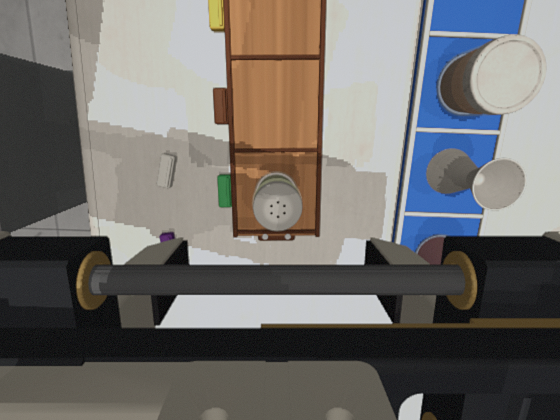

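>>> move_arm(
  deltas=[
    {"x":0.001,"y":0.001,"z":0.04,"wx":0,"wy":0,"wz":0,"hand":1},
    {"x":0.001,"y":0.001,"z":0.09,"wx":0,"wy":0,"wz":0,"hand":1},
    {"x":0.001,"y":0.001,"z":0.125,"wx":0,"wy":0,"wz":0,"hand":1},
    {"x":0.001,"y":0.001,"z":0.142,"wx":0,"wy":0,"wz":0,"hand":1},
    {"x":0.001,"y":0.001,"z":0.147,"wx":0,"wy":0,"wz":0,"hand":1},
    {"x":0.001,"y":0.001,"z":0.147,"wx":0,"wy":0,"wz":0,"hand":1},
  ],
  grip_force=20,
)

```text
time: 20.08
tool_pos: [0.4733, -0.0246, 0.0322]
tool_rot: [3.141, -0.0, 1.611]
contact_force: [0.3, 0.0, -0.1]
opening: 0.0915
```

>>> move_arm(
  deltas=[
    {"x":0,"y":0,"z":0,"wx":0,"wy":0,"wz":0,"hand":0.65},
    {"x":0,"y":0,"z":0,"wx":0,"wy":0,"wz":0,"hand":0.55},
    {"x":0,"y":0,"z":0,"wx":0,"wy":0,"wz":0,"hand":0.45},
    {"x":0,"y":0,"z":0,"wx":0,"wy":0,"wz":0,"hand":0.35},
    {"x":0,"y":0,"z":0,"wx":0,"wy":0,"wz":0,"hand":0},
    {"x":0,"y":0,"z":0,"wx":0,"wy":0,"wz":0,"hand":0},
    {"x":0,"y":0,"z":0,"wx":0,"wy":0,"wz":0,"hand":0},
  ],
  grip_force=20,
)

```text
time: 20.95
tool_pos: [0.4727, -0.0249, 0.0323]
tool_rot: [3.141, -0.0, 1.61]
contact_force: [-0.1, -1.5, 1.6]
opening: 0.0431
```

>>> move_arm(
  deltas=[
    {"x":0,"y":0,"z":-0.02,"wx":0,"wy":0,"wz":0,"hand":0},
    {"x":0,"y":0,"z":-0.06,"wx":0,"wy":0,"wz":0,"hand":0},
    {"x":0,"y":0,"z":-0.11,"wx":0,"wy":0,"wz":0,"hand":0},
    {"x":0.012,"y":0.012,"z":-0.14,"wx":0,"wy":0,"wz":0,"hand":0},
    {"x":0.042,"y":0.04,"z":-0.15,"wx":0,"wy":0,"wz":0,"hand":0},
    {"x":0.077,"y":0.074,"z":-0.15,"wx":0,"wy":0,"wz":0,"hand":0},
    {"x":0.112,"y":0.108,"z":-0.15,"wx":0,"wy":0,"wz":0,"hand":0},
    {"x":0.147,"y":0.141,"z":-0.15,"wx":0,"wy":0,"wz":0,"hand":0},
  ],
)

```text
time: 21.95
tool_pos: [0.6084, 0.1288, 0.1819]
tool_rot: [-3.141, 0.0, 1.61]
contact_force: [1.3, -0.4, -0.5]
opening: 0.0425
```

>>> move_arm(
  deltas=[
    {"x":0.027,"y":0.026,"z":0,"wx":0,"wy":0,"wz":0,"hand":0},
    {"x":0.039,"y":0.0377,"z":0,"wx":0,"wy":0,"wz":0,"hand":0},
    {"x":0.039,"y":0.0377,"z":0.03,"wx":0,"wy":0,"wz":0,"hand":0},
    {"x":0.039,"y":0.0377,"z":0.08,"wx":0,"wy":0,"wz":0,"hand":0},
    {"x":0.039,"y":0.0377,"z":0.12,"wx":0,"wy":0,"wz":0,"hand":0},
    {"x":0.039,"y":0.0377,"z":0.14,"wx":0,"wy":0,"wz":0,"hand":0},
    {"x":0.039,"y":0.0377,"z":0.147,"wx":0,"wy":0,"wz":0,"hand":0},
    {"x":0.039,"y":0.0377,"z":0.147,"wx":0,"wy":0,"wz":0,"hand":0},
  ],
)

```text
time: 22.95
tool_pos: [0.6438, 0.1681, 0.0352]
tool_rot: [-3.141, -0.0, 1.61]
contact_force: [0.9, 0.1, -0.7]
opening: 0.0427
```

>>> move_arm(
  deltas=[
    {"x":0,"y":0,"z":0.002,"wx":0,"wy":0,"wz":0,"hand":0},
    {"x":0,"y":0,"z":0.003,"wx":0,"wy":0,"wz":0,"hand":0},
    {"x":0,"y":0,"z":0.003,"wx":0,"wy":0,"wz":0,"hand":0},
    {"x":0,"y":0,"z":0.003,"wx":0,"wy":0,"wz":0,"hand":0},
  ],
)

```text
time: 23.45
tool_pos: [0.6439, 0.1681, 0.0325]
tool_rot: [3.141, -0.0, 1.61]
contact_force: [-0.2, -0.0, -2.2]
opening: 0.0426
```

>>> move_arm(
  deltas=[
    {"x":0,"y":0,"z":0.001,"wx":0,"wy":0,"wz":0,"hand":0},
    {"x":0,"y":0,"z":0.001,"wx":0,"wy":0,"wz":0,"hand":0},
    {"x":0,"y":0,"z":0.001,"wx":0,"wy":0,"wz":0,"hand":0},
  ],
)

```text
time: 23.82
tool_pos: [0.644, 0.1681, 0.0323]
tool_rot: [3.141, -0.0, 1.61]
contact_force: [-1.5, -0.1, 5.9]
opening: 0.0431
```

>>> move_arm(
  deltas=[
    {"x":0,"y":0,"z":0,"wx":0,"wy":0,"wz":0,"hand":0.55},
    {"x":0,"y":0,"z":0,"wx":0,"wy":0,"wz":0,"hand":0.7},
    {"x":0,"y":0,"z":0,"wx":0,"wy":0,"wz":0,"hand":0.85},
    {"x":0,"y":0,"z":0,"wx":0,"wy":0,"wz":0,"hand":1},
    {"x":0,"y":0,"z":0,"wx":0,"wy":0,"wz":0,"hand":1},
    {"x":0,"y":0,"z":-0.05,"wx":0,"wy":0,"wz":0,"hand":1},
    {"x":0,"y":0,"z":-0.1,"wx":0,"wy":0,"wz":0,"hand":1},
    {"x":0,"y":0,"z":-0.15,"wx":0,"wy":0,"wz":0,"hand":1},
  ],
)

```text
time: 24.82
tool_pos: [0.6436, 0.168, 0.1828]
tool_rot: [-3.142, -0.0, 1.61]
contact_force: [0.0, -0.1, 0.7]
opening: 0.0917
```

>>> move_arm(
  deltas=[
    {"x":0.05,"y":-0.05,"z":0,"wx":0,"wy":0,"wz":0,"hand":1},
    {"x":0.1,"y":-0.1,"z":0,"wx":0,"wy":0,"wz":0,"hand":1},
    {"x":0.15,"y":-0.15,"z":0,"wx":0,"wy":0,"wz":0,"hand":1},
    {"x":0.2,"y":-0.2,"z":0,"wx":0,"wy":0,"wz":0,"hand":1},
    {"x":0.24,"y":-0.25,"z":0,"wx":0,"wy":0,"wz":0,"hand":1},
    {"x":0.26,"y":-0.3,"z":0,"wx":0,"wy":0,"wz":0,"hand":1},
    {"x":0.26,"y":-0.3,"z":0,"wx":0,"wy":0,"wz":0,"hand":1},
    {"x":0.26,"y":-0.3,"z":0,"wx":0,"wy":0,"wz":0,"hand":1},
  ],
)

```text
time: 25.82
tool_pos: [0.3322, 0.4168, 0.1816]
tool_rot: [3.141, -0.0, 1.614]
contact_force: [0.1, -0.5, -0.4]
opening: 0.092
```

```bash
python3 - <<'E'
from h import *
s=monitor.observe();print(s['time'],s['tool_pos'],s['tool_rot'],s['opening'])
im=shot("top","t9");cv2.imwrite("pics/t9c.png",cv2.resize(im[105:175,155:350,::-1],None,fx=4,fy=4,interpolation=cv2.INTER_CUBIC))
im=shot("scene","s9");cv2.imwrite("pics/s9c.png",cv2.resize(im[150:330,100:380,::-1],None,fx=2.5,fy=2.5))
c=cam("top");Z=(("jar",-.126,.1),("jig",-.042,.091),("pot",.042,.075),("shk",.126,.086))
for n,y,z in Z:print(n,(proj("top",(.6443-.004*y,.0402+y,z),c)-(155,105))*4)
E
```

```text
25.825 [0.33222883 0.41679028 0.18155997] [ 3.14134378e+00 -3.38231592e-04  1.61358469e+00] 0.09198393759079256
jar [645.01760042  84.22143249]
jig [462.45796366  93.98280051]
pot [285.41858534 106.52147607]
shk [102.5429426  107.45855569]
```

View pics/t9c.png

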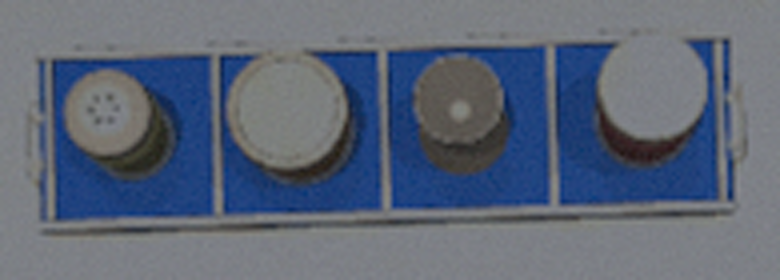

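View pics/s9c.png

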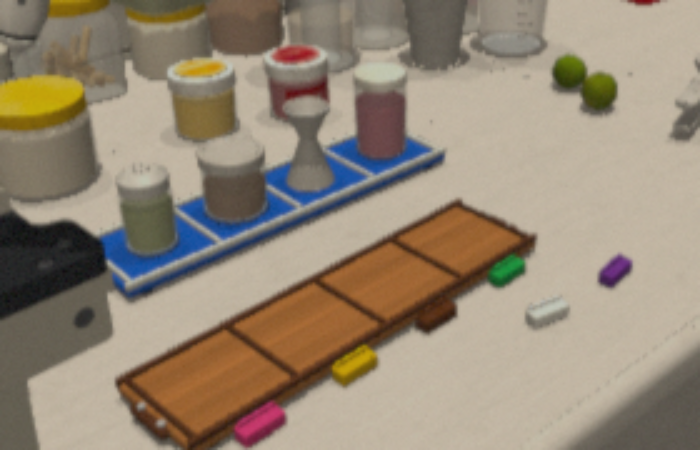

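```bash
python3 -c "
from cell import robot;print(robot.hand_in())"
```

```text
the job is handed in; nothing more can be done
None
```

All four things now stand in the blue rack in reverse order, and the job was handed in at about 26 s of the 96 s allowed. From left to right they are the shaker, pot, jigger and jar; the brown rack started as jar, jigger, pot, shaker.

- **Position:** in the last top picture, each lid or rim lies within about 4 mm of where its pocket centre should appear (the limit is 19 mm).
- **Standing:** all four look upright and flat in their pockets in the scene picture. I judged this by eye and did not measure the tilt.
- **Release:** each was let go only after the force reading showed it on the floor. The gripper is open and the arm is parked clear.

**Disagreements and failures:**
- The top and wrist cameras differed by about 4–7 mm in y. In x, an early wrist look put the blue rack about 8 mm nearer, but a closer look agreed with the top camera. I used values between the two for y; both differences are well inside the tolerance.
- The first move call was refused because it left out some keys. Nothing moved as a result.

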